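# Shift the bench paint mixer into third

### The job

The gear lever of the bench paint mixer has been left in the left-hand side of its H-shaped gate. With the fingertips, push the lever along its slot to the middle, across to the right through the crossbar, then forward, away from the robot, into the third slot (front right) until it is fully home, and leave it there. Leave the loose tin, tape roll and bottle beside the mixer where they stand.

Things in the scene. Friction and masses are not known exactly. Their poses are not given: they have to be found in the camera images.
- mixer: Bench paint mixer, fixed: grey console 170 x 170 mm, 108 mm high, aluminium gate plate on top. On its left a lower cradle (x -75 to 75, y 85 to 240 mm) with a clamped tin, 119 mm high at most. Origin: on the bench under the gate's centre. Axes: x forward (away from the robot, yaw up to 0.4 rad either way), y left, z up.
- gate (a point): Centre of the H gate, on the plate's top face, 108 mm above the bench; axes as the mixer's. Openings (mm): left column y 12 to 32, right column y -32 to -12, both x -32 to 32; the crossbar x -13 to 13 joins them. First slot = front left, second = rear left, third = front right (+x, -y), fourth = rear right.
- knob (a point): Centre of the black ball knob (44 mm across) on the gear lever, a 12 mm steel stick pivoted on the gate's centre line 30 mm above the bench. Knob centre 160 mm from the pivot, 190 mm above the bench when upright. About 2 to 3 N at the knob moves the lever; no spring: it stays where it is left. It starts in the left column.
- across (a joint): Sideways lean of the gear lever, rad: 0 in the middle of the crossbar, positive to the right (mixer -y). About -0.29 in the left column, where it starts, and +0.29 in the right column (stopped by the gate at about 0.32). 0.1 rad moves the knob about 16 mm.
- fore (a joint): Forward lean of the gear lever, rad: 0 in the crossbar, positive forward (mixer +x). The slot ends are hard stops at about 0.32 and -0.32; it can cross the gate only within about 0.08 of 0. It starts anywhere from -0.28 to 0.28. 0.1 rad moves the knob about 16 mm.
- tin: Loose closed metal paint tin with a paper label, 86 mm in diameter, 100 mm high; bystander. Origin: centre of its underside.
- tape: Loose roll of pale masking tape lying flat, 100 mm outer diameter, 76 mm hole, 36 mm high; bystander. Origin: centre of its underside.
- thinner: Loose white plastic bottle with a black cap, 58 mm in diameter, 150 mm high; bystander. Origin: centre of its underside. These three stand at the right (-y) side of the mixer, in any order.

How it is judged:
By the outcome, as a careful person would: the job done as asked, in the order asked, and still so for the second after the job is handed in, with the robot touching nothing.
It also fails if it takes over 51 s, if anything falls off the work surface, if the arm or the gripper's body presses on something with over 40 N, if the wrist force passes 120 N, or if a joint passes its speed limit or range.

### The arm

A 7-joint arm with a two-finger parallel gripper is mounted at the origin on the work surface. World frame = base frame: x ahead of the robot, y to its left, z up, the work surface at z = 0. Lengths are in mm, angles in rad, forces in N, time in s.
With the tool pointing down it reaches from about 425 to 875 mm from the base axis. Payload 8.4 kg.
Tool frame: the origin (TCP) lies at the very end of the fingers, on their centre line; the grasp point (between the pads) lies r.grip_point_offset behind it (r.grip_point_offset is the distance from the TCP to the grasp point, in mm); x points along the fingers, y is the direction in which the jaws open and shut, and the axes are right-handed (so a half turn about x gives the same grasp; the last joint's range is limited). The gripper opens to 87 mm and grips with 3 to 60 N. Pads are 19 mm wide; open, the fingers measure 117 mm over their backs; the gripper's body (75 mm by 190 mm) begins 51 mm behind the grasp point.
Start: joints at [-0.099, 0.333, 0.04, 1.465, -0.013, 1.343, -0.059], TCP at [649.972, -0.012, 222.546] pointing down, gripper open.
Joint ranges: [-2.58, 2.58], [-0.38, 2.09], [-1.3, 1.39], [0.25, 2.4], [-1.5, 4.64], [0.08, 2.09], [-2.65, 2.65]. Speed limits (rad/s): [2.22, 2.22, 2.79, 2.79, 3.14, 3.14, 3.14].

### API

Orientations are given as a rotation vector (axis times angle).
In Python, from rig import r gives the robot as it stands. The module is installed in compiled form; this text tells all that it offers.
- The arm moves only by the tool carry_out, never from a script. Its argument "targets" is a list of rows, each a list of 5 numbers: the shift along the world's x, y, z in mm, then the turn about the world's z in degrees, then the gripper's target within -1 to 1 (shut at 1, half-way at 0, fully open at -1). A call has 1 to 10 rows; each row is the pose to reach, as a shift and turn from the pose commanded when the call began; what a row does not reach only later rows make up. A row lasts 1/10 s, in which the tool goes at most 50 mm and 8.59 degrees, less where a joint would pass 70% of its speed; a pose out of reach is approached as far as the arm can. A call with a gripper value outside its range is refused whole. The fingers move at their own pace and stop on an object; "squeeze" is the grip in N (left out, the last holds). Time passes only in rows, so rows that repeat a pose let the fingers close. It gives the time, the measured TCP pose, the force and the opening at its end, in the units of the state.
- r.get_state(): the state, without advancing time (a new reading comes with each control period).
- r.grab_frame(name): name is "scene" or "side" or "wrist"; returns a dict with "image" (480x640x3 uint8, red, green, blue), "range_z" (480x640 float32, mm along the optical axis (not along the pixel's ray), 0 where there is no reading), "K" (3x3 intrinsics, pixels), "distortion" ([k1, k2, p1, p2, k3] as OpenCV has them; the pictures are not rectified), "world_from_camera" (4x4, takes a point from camera to world coordinates); the wrist camera has in their place "tool_from_camera" (4x4, takes a point from camera to tool coordinates, whose origin is the TCP and whose axes are the tool frame's). Camera axes: x right, y down, z forward; pixel columns grow to the right and rows downward; lengths in mm; the calibration is good to about 2 mm. A picture is of the moment at which its call begins: read the wrist's pose just before it.
- r.finish_job(): hands the job in, once; it reports no verdict.
The state is a dict: "time_s": time; "qpos": joint angles; "qd": joint speeds; "effort": joint torques, N m; "tcp_pos": TCP position; "tool_rot": TCP orientation; "force": force on the tool from outside, world axes, zero at the start; "torque": the same for the moment, N m; "grip_width": finger opening in mm.
Only numpy, scipy, OpenCV 4.12 (cv2) and the standard library are available. Lean on these libraries where they do the work, as an engineer would, in place of code of your own. Each camera call takes 0.05 s, during which the arm holds its last target. There are 200 camera calls.

## Working session

There is one attempt and no reset: what is moved stays moved. The work goes in short steps, Python scripts to look and compute and a tool call to move; the robot and the scene stay as the last step left them, time stands still between calls to the robot, and variables do not carry over. Pictures are saved under pics/ and viewed, about 8 in all and at most 12, crops included, and the job is handed in when it is done.

Besides the shell and the picture viewer there is one more tool, called after "Request:" by a JSON object that holds its "api" and its "payload". carry_out: Moves the arm, as the interface text tells. Its arguments: {"type":"object","properties":{"targets":{"type":"array","items":{"type":"array","items":{"type":"number"}}},"squeeze":{"type":"number"}},"required":["targets"]}

```bash
mkdir -p pics
cat > h.py <<'E'
import numpy as np, cv2
from rig import r
def grab(n):
    s=r.get_state(); f=r.grab_frame(n); return s,f
def cloud(f,s=None):
    z=f["range_z"]; h,w=z.shape
    u,v=np.meshgrid(np.arange(w),np.arange(h))
    p=cv2.undistortPoints(np.stack([u,v],-1).reshape(-1,1,2).astype(np.float64),f["K"],np.array(f["distortion"])).reshape(h,w,2)
    P=np.dstack([p[...,0]*z,p[...,1]*z,z,np.ones_like(z)])
    if "world_from_camera" in f: T=np.array(f["world_from_camera"])
    else:
        W=np.eye(4); W[:3,:3]=cv2.Rodrigues(np.array(s["tool_rot"],float))[0]; W[:3,3]=s["tcp_pos"]; T=W@np.array(f["tool_from_camera"])
    C=P@T.T; C=C[...,:3]; C[z==0]=np.nan
    return C
E
python3 - <<'E'
from h import *
for n in ["scene","side"]:
    s,f=grab(n); cv2.imwrite(f"pics/{n}1.png",f["image"][...,::-1]); np.save(f"pics/{n}1.npy",cloud(f))
    T=np.array(f["world_from_camera"]); print(n,T.round(2).tolist())
print(s)
E
```

```text
scene [[0.78, 0.4, -0.48, 957.16], [0.62, -0.5, 0.6, -538.41], [-0.0, -0.77, -0.64, 588.88], [0.0, 0.0, 0.0, 1.0]]
side [[0.97, -0.12, 0.19, 416.11], [-0.22, -0.58, 0.79, -852.61], [0.02, -0.81, -0.59, 712.17], [0.0, 0.0, 0.0, 1.0]]
{'time_s': 0.05, 'qpos': array([-0.0992184 ,  0.33387615,  0.03989314,  1.4662812 , -0.01339931,
        1.34330342, -0.05852692]), 'qd': array([ 1.68674283e-03, -6.36396810e-04, -7.25672770e-04, -1.03968795e-03,
       -4.96518216e-05, -6.16052607e-04,  4.94676487e-04]), 'effort': array([ 3.68916109e-03, -6.58438396e+01,  1.34119570e+00, -4.05118990e+01,
       -5.97707508e-02,  4.13975806e-02,  5.77408287e-05]), 'tcp_pos': array([ 6.49524709e+02, -3.03682343e-02,  2.21677153e+02]), 'tool_rot': array([ 1.20839167,  1.21027093, -1.21046276]), 'force': array([-0.3362071 ,  0.82100427,  0.52553092]), 'torque': array([-0.01699331,  0.00792756, -0.04539365]), 'grip_width': 87.46090912793521}
```

View pics/scene1.png

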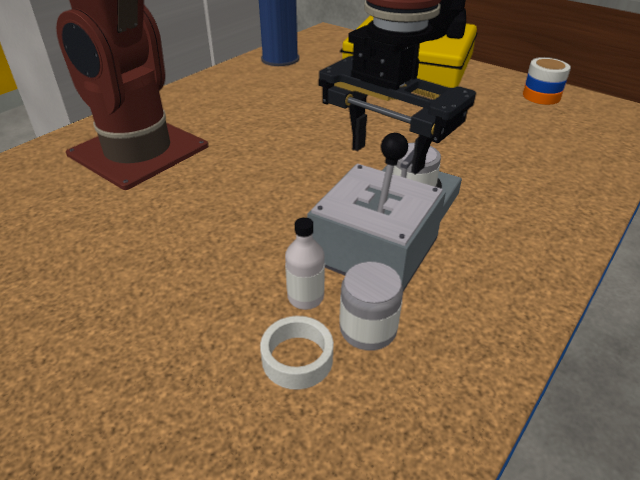

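View pics/side1.png

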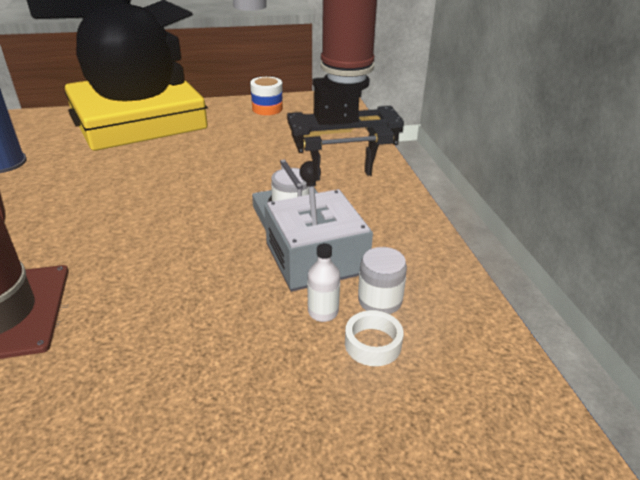

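The scene view shows the knob at (395,147) and the gate plate around (380,200). The side view shows the knob at (310,172). The loose items stand at the right of the mixer. Next I'll fit the plate and knob from depth.

Run:
```python
from h import *
from scipy.optimize import least_squares
print(r.grip_point_offset)
for n,(ku,kv),box in [("scene",(395,147),(300,460,155,290)),("side",(310,172),(250,380,180,290))]:
    C=np.load(f"pics/{n}1.npy"); im=cv2.imread(f"pics/{n}1.png")
    a,b,c,d=box; S=C[c:d,a:b].reshape(-1,3); S=S[np.isfinite(S[:,0])]
    S=S[abs(S[:,2]-108)<5]
    S=S[np.linalg.norm(S[:,:2]-np.median(S[:,:2],0),axis=1)<130]
    R=cv2.minAreaRect(S[:,:2].astype(np.float32)); print(n,len(S),np.median(S[:,2]),R)
    w=16; K=C[kv-w:kv+w,ku-w:ku+w].reshape(-1,3); dark=(im[kv-w:kv+w,ku-w:ku+w].max(-1)<70).ravel()
    K=K[dark&np.isfinite(K[:,0])]; m=np.median(K,0); K=K[np.linalg.norm(K-m,axis=1)<30]
    q=least_squares(lambda p:np.linalg.norm(K-p,axis=1)-22,m+[0,10,-10],loss="soft_l1"); print("knob",len(K),q.x,q.cost)
```

```text
18.700000000000003
scene 5063 104.73287235285449 ((610.2673950195312, 66.32756042480469), (162.1385040283203, 201.52525329589844), 8.298110008239746)
knob 623 [607.98601538  90.28290577 180.87186661] 241.97215755252046
side 3274 106.5215455072393 ((605.8859252929688, 65.2437973022461), (166.9332275390625, 209.14862060546875), 8.093490600585938)
knob 220 [605.50054141  91.75182391 182.79189365] 159.16745869348657
```

Run:
```python
from h import *
s,f=grab("wrist"); C=cloud(f,s); np.save("pics/w1.npy",C); cv2.imwrite("pics/w1.png",f["image"][...,::-1])
for n in ["scene1","side1","w1"]:
    C=np.load(f"pics/{n}.npy"); S=C.reshape(-1,3); S=S[np.isfinite(S[:,0])]
    S=S[(abs(S[:,2]-107)<4)&(np.hypot(S[:,0]-610,S[:,1]-60)<140)]
    if len(S)<50: print(n,len(S)); continue
    for a in [8.2]:
        t=np.radians(a); x=S[:,:2]@[np.cos(t),np.sin(t)]; y=S[:,:2]@[-np.sin(t),np.cos(t)]
        print(n,np.histogram(x,bins=np.arange(500,740,8)));print(np.histogram(y,bins=np.arange(-120,140,8)))
```

```text
scene1 (array([  0,   0,   0,   0, 207, 269, 260, 265, 269, 269, 230, 206, 178,
       148, 214, 192, 236, 246, 303, 299, 309, 302, 303, 324,  92,   0,
         0,   0,   0]), array([500, 508, 516, 524, 532, 540, 548, 556, 564, 572, 580, 588, 596,
       604, 612, 620, 628, 636, 644, 652, 660, 668, 676, 684, 692, 700,
       708, 716, 724, 732]))
(array([385, 333, 319, 307, 319, 295, 191, 182, 230, 238, 239, 208, 182,
       177, 239, 238, 222, 221, 235, 180,  21,   0,  19,   7,   3,  12,
        16,  22,  22,   0,   0,   0]), array([-120, -112, -104,  -96,  -88,  -80,  -72,  -64,  -56,  -48,  -40,
        -32,  -24,  -16,   -8,    0,    8,   16,   24,   32,   40,   48,
         56,   64,   72,   80,   88,   96,  104,  112,  120,  128,  136]))
side1 (array([  0,   0,   0,  51, 197, 190, 186, 192, 187, 199, 165, 184, 162,
       153,  92, 119, 149, 151, 179, 172, 172, 173, 179, 147,   2,   0,
         0,   0,   0]), array([500, 508, 516, 524, 532, 540, 548, 556, 564, 572, 580, 588, 596,
       604, 612, 620, 628, 636, 644, 652, 660, 668, 676, 684, 692, 700,
       708, 716, 724, 732])
[... 517 characters left out ...]
50, 2162, 2238, 2832, 2967, 2979, 2967,
       2915, 2912,  727,    0,    0,    0,    0]), array([500, 508, 516, 524, 532, 540, 548, 556, 564, 572, 580, 588, 596,
       604, 612, 620, 628, 636, 644, 652, 660, 668, 676, 684, 692, 700,
       708, 716, 724, 732]))
(array([1741, 2286, 2458, 2492, 2571, 2611, 1960, 1653, 1872, 2401, 2447,
       2291, 1902, 1856, 2097, 2049, 2018, 2067, 2168, 2448,  730,    0,
          9,    1,    0,    0,    0,    0,    0,    0,    0,    0]), array([-120, -112, -104,  -96,  -88,  -80,  -72,  -64,  -56,  -48,  -40,
        -32,  -24,  -16,   -8,    0,    8,   16,   24,   32,   40,   48,
         56,   64,   72,   80,   88,   96,  104,  112,  120,  128,  136]))
```

View pics/w1.png

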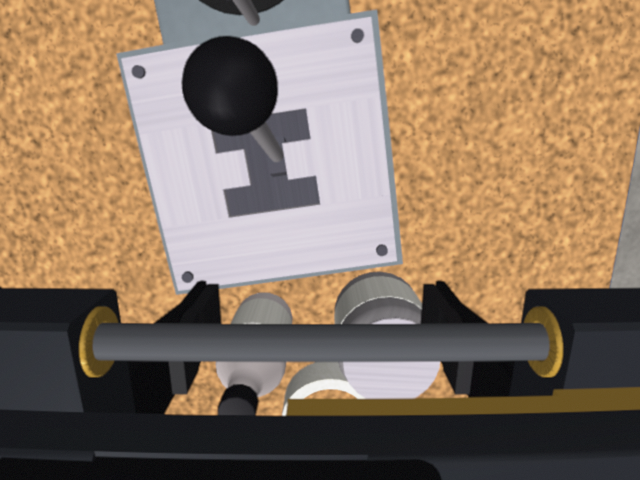

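The wrist view shows the whole plate, with corners near (120,52), (376,12), (400,263) and (180,292). The knob is at (230,85).

Run:
```python
from h import *
from scipy.optimize import least_squares
for n in ["w1","scene1","side1"]:
    C=np.load(f"pics/{n}.npy"); S=C.reshape(-1,3); S=S[np.isfinite(S[:,0])]
    t=np.radians(8.2); y=S[:,:2]@[-np.sin(t),np.cos(t)]
    S=S[(abs(S[:,2]-107)<4)&(np.hypot(S[:,0]-615,S[:,1]-45)<140)&(y<47)&(y>-134)]
    print(n,cv2.minAreaRect(S[:,:2].astype(np.float32)),np.median(S[:,2]))
C=np.load("pics/w1.npy"); im=cv2.imread("pics/w1.png")
K=C[40:135,180:280].reshape(-1,3); d=(im[40:135,180:280].max(-1)<70).ravel()
K=K[d&(K[:,2]>165)]
for i in range(3):
    q=least_squares(lambda p:np.linalg.norm(K-p,axis=1)-22,K.mean(0)-[0,0,15],loss="soft_l1").x; K=K[abs(np.linalg.norm(K-q,axis=1)-22)<4]
print(q,len(K))
# gate centre from openings, intersect px rays with plate plane via homography of plate corner cloud
px=np.array([[229,216],[320,204],[307,109],[213,122]])
g=np.argwhere(abs(C[...,2]-106)<4); H,_=cv2.findHomography(g[::50,::-1].astype(float),C[g[::50,0],g[::50,1]][:,:2],cv2.RANSAC,3)
p=cv2.perspectiveTransform(px[None].astype(float),H)[0]; print(p,p.mean(0))
```

```text
w1 ((612.8012084960938, 49.51507568359375), (169.95248413085938, 169.30718994140625), 8.388798713684082) 108.13594755440553
scene1 ((612.9654541015625, 47.82881546020508), (162.1385040283203, 164.13632202148438), 8.298110008239746) 104.72791776779087
side1 ((608.3595581054688, 45.819862365722656), (166.8528594970703, 170.51365661621094), 8.55162239074707) 106.51648299364746
[607.79924053  91.42885749 184.33965521] 7237
[[585.94214966  14.09626717]
 [649.0575251   22.46000017]
 [640.62060372  85.08889541]
 [578.78765242  77.19873578]] [613.60198273  49.71097463]
```

The knob is in the left column at about fore 0, so the "middle" position is already met. I'll close the gripper and come down on its left side.

Request:
{"api": "carry_out", "payload": {"targets": [[0, 0, 40, 0, 1], [-10, 40, 45, 4, 1], [-25, 80, 45, 8, 1], [-40, 120, 45, 8, 1], [-50, 146, 45, 8, 1], [-50, 146, 10, 8, 1], [-50, 146, -30, 8, 1], [-50, 146, -54, 8, 1], [-50, 146, -54, 8, 1], [-50, 146, -54, 8, 1]], "squeeze": 20}}

```text
time_s: 1.15
tcp_pos: [600.1, 146.0, 169.1]
tool_rot: [1.106, 1.272, -1.106]
force: [0.3, 0.1, 0.4]
grip_width: 15.1
```

Run:
```python
from h import *
s,f=grab("scene"); im=f["image"][...,::-1]; a=im[60:300,240:560]
cv2.imwrite("pics/s2.png",cv2.resize(a,None,fx=2,fy=2))
print(s["tcp_pos"],s["force"],s["grip_width"])
```

```text
[600.06375568 146.0011835  169.06165412] [0.34900685 0.1241261  0.3741013 ] 15.126328438697918
```

View pics/s2.png

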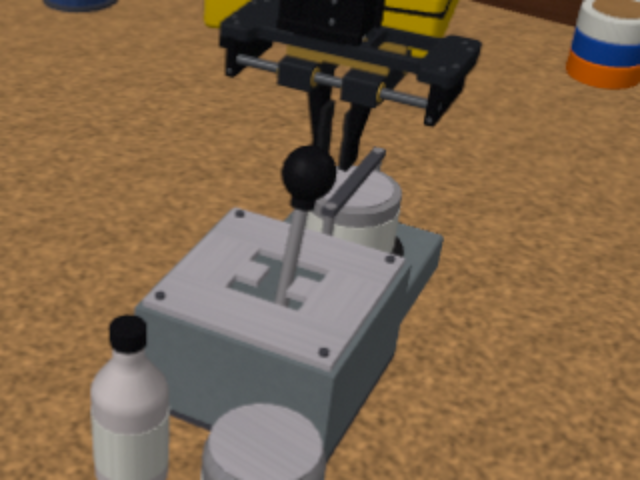

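The lever is upright in the left column and the fingertips are left of the knob, nearly shut. Now I push right along the mixer's -y.

Request:
{"api": "carry_out", "payload": {"targets": [[0, 0, 0, 0, 1], [0, 0, 0, 0, 1], [2, -12, 0, 0, 1], [3, -20, 0, 0, 1], [4, -28, 0, 0, 1], [5, -36, 0, 0, 1], [7, -45, 0, 0, 1], [8, -54, 0, 0, 1], [8, -54, 0, 0, 1]]}}

```text
time_s: 2.1
tcp_pos: [608.2, 89.5, 168.4]
tool_rot: [1.107, 1.27, -1.108]
force: [0.7, 0.6, -0.6]
grip_width: 0.5
```

```bash
cat >> h.py <<'E'
def knob(names=("scene","side")):
    from scipy.optimize import least_squares
    for n in names:
        s,f=grab(n); C=cloud(f,s).reshape(-1,3); im=f["image"].reshape(-1,3)
        t=0.146; D=C-[612.8,49.5,0]; X=D[:,0]*np.cos(t)+D[:,1]*np.sin(t); Y=-D[:,0]*np.sin(t)+D[:,1]*np.cos(t)
        M=np.c_[X,Y,C[:,2]]
        tc=np.array(s["tcp_pos"])-[612.8,49.5,0]; tm=np.array([tc[0]*np.cos(t)+tc[1]*np.sin(t),-tc[0]*np.sin(t)+tc[1]*np.cos(t)])
        # search the lever pose on its known sphere: density of dark points on the ball
        K=M[(im.max(1)<75)&(abs(X)<85)&(abs(Y)<85)&(M[:,2]>150)&(M[:,2]<222)]
        best=max(((np.sum(abs(np.linalg.norm(K-[160*np.sin(b)*np.cos(a),-160*np.sin(a)*np.cos(b),30+160*np.cos(a)*np.cos(b)],axis=1)-22)<3),a,b) for a in np.arange(-.36,.361,.01) for b in np.arange(-.36,.361,.01)))
        print(n,"pts",best[0],"across %.2f fore %.2f"%best[1:],"tcp(mixer)",tm.round(1),"force",np.round(s["force"],1),s["grip_width"],s["time_s"])
        cv2.imwrite(f"pics/k_{n}_{s['time_s']:.2f}.png",f["image"][...,::-1])
E
python3 -c "
from h import *
knob()"
```

```text
scene pts 590 across -0.05 fore 0.01 tcp(mixer) [ 1.3 40.3] force [ 0.7  0.6 -0.6] 0.49395667771216245 2.1
side pts 359 across -0.05 fore -0.01 tcp(mixer) [ 1.2 41. ] force [-0.4 -0.9  0.2] 1.0503596614136699 2.15
```

It's tracking well. The knob is at across -0.05 and fore about 0, so I continue right.

Request:
{"api": "carry_out", "payload": {"targets": [[1, -8, 0, 0, 1], [2, -16, 0, 0, 1], [4, -25, 0, 0, 1], [5, -34, 0, 0, 1], [6, -42, 0, 0, 1], [7, -48, 0, 0, 1], [8, -53, 0, 0, 1], [8, -53, 0, 0, 1]]}}

```text
time_s: 3.0
tcp_pos: [616.0, 37.7, 168.3]
tool_rot: [1.106, 1.271, -1.107]
force: [-1.0, -0.4, -0.0]
grip_width: 0.2
```

```bash
python3 -c "
from h import *
knob()"
```

```text
scene pts 639 across 0.29 fore 0.00 tcp(mixer) [  1.4 -12.1] force [-1.  -0.4 -0. ] 0.20046380733077088 3.0
side pts 375 across 0.28 fore 0.00 tcp(mixer) [  1.6 -11.6] force [ 0.5 -0.7 -0.5] 0.7538016033394749 3.05
```

The lever is now in the right column at across 0.285, fore 0. I'll back off to the left, go round behind the knob, and set the fingertips on the robot side.

Request:
{"api": "carry_out", "payload": {"targets": [[-3, 22, 0, 0, 1], [-33, 17, 0, 0, 1], [-64, 13, 0, 0, 1], [-60, -14, -3, 0, 1], [-56, -43, -6, 0, 1], [-56, -43, -6, 0, 1]]}}

```text
time_s: 3.7
tcp_pos: [560.0, -8.7, 162.6]
tool_rot: [1.108, 1.268, -1.11]
force: [-0.4, -0.7, 0.4]
grip_width: 0.4
```

```bash
python3 -c "
from h import *
knob()"
```

```text
scene pts 605 across 0.29 fore 0.00 tcp(mixer) [-60.7 -49.9] force [-0.4 -0.7  0.4] 0.42551442656409255 3.7
side pts 361 across 0.28 fore 0.00 tcp(mixer) [-60.3 -47.4] force [0.9 1.6 0.6] 0.33643742468720517 3.75
```

Request:
{"api": "carry_out", "payload": {"targets": [[8, 4, 0, 0, 1], [18, 6, 0, 0, 1], [26, 7, 0, 0, 1], [34, 8, 0, 0, 1], [42, 9, 0, 0, 1], [50, 10, 0, 0, 1], [57, 11, 0, 0, 1], [57, 11, 0, 0, 1]]}}

```text
time_s: 4.6
tcp_pos: [617.7, 7.1, 162.2]
tool_rot: [1.106, 1.272, -1.106]
force: [-0.9, 0.7, -0.6]
grip_width: 0.3
```

```bash
python3 -c "
from h import *
knob()"
```

```text
scene pts 709 across 0.30 fore 0.19 tcp(mixer) [ -1.3 -42.6] force [-0.9  0.7 -0.6] 0.33256227052356796 4.6
side pts 328 across 0.28 fore 0.18 tcp(mixer) [ -1.7 -42.8] force [-0.4 -0.  -0.2] 0.3001733156353347 4.65
```

Request:
{"api": "carry_out", "payload": {"targets": [[6, 1, 0, 0, 1], [12, 2, 0, 0, 1], [16, 2, 0, 0, 1], [19, 3, 0, 0, 1], [19, 3, 0, 0, 1]]}}

```text
time_s: 5.2
tcp_pos: [636.3, 9.9, 162.4]
tool_rot: [1.106, 1.272, -1.106]
force: [-1.2, -0.4, -1.1]
grip_width: 0.8
```

Request:
{"api": "carry_out", "payload": {"targets": [[1, 0, 0, 0, 1], [2, 0, 0, 0, 1], [2, 0, 0, 0, 1]]}}

```text
time_s: 5.5
tcp_pos: [637.4, 10.1, 162.3]
tool_rot: [1.105, 1.273, -1.107]
force: [-4.6, 0.5, -1.4]
grip_width: 0.5
```

```bash
python3 -c "
from h import *
knob()"
```

```text
scene pts 734 across 0.30 fore 0.32 tcp(mixer) [ 18.6 -42.6] force [-4.6  0.5 -1.4] 0.4992934404281479 5.5
side pts 318 across 0.29 fore 0.31 tcp(mixer) [ 18.6 -42.6] force [-5.  -0.1 -1. ] 0.5935178538984199 5.55
```

Force is rising to about 5 N at fore 0.32, so this looks like the stop. One more small press should confirm it.

Request:
{"api": "carry_out", "payload": {"targets": [[1, 0, 0, 0, 1], [2, 0, 0, 0, 1], [2, 0, 0, 0, 1]]}}

```text
time_s: 5.9
tcp_pos: [638.4, 10.1, 162.1]
tool_rot: [1.104, 1.275, -1.108]
force: [-9.6, 1.7, 1.1]
grip_width: 0.3
```

Request:
{"api": "carry_out", "payload": {"targets": [[-5, -1, 0, 0, 1], [-30, -4, 0, 0, 1], [-65, -10, 0, 0, 1], [-75, -11, 30, 0, 1], [-75, -11, 70, 0, 1], [-75, -11, 90, 0, 1], [-75, -11, 90, 0, 1]]}}

```text
time_s: 6.6
tcp_pos: [567.4, -1.0, 257.2]
tool_rot: [1.11, 1.265, -1.1]
force: [0.7, 0.2, -0.2]
grip_width: 0.5
```

```bash
python3 -c "
from h import *
knob()
import glob
a=cv2.imread(sorted(glob.glob('pics/k_scene_*'),key=lambda x:float(x.split('_')[-1][:-4]))[-1])
cv2.imwrite('pics/fin.png',cv2.resize(a[60:400,220:540],None,fx=1.7,fy=1.7))"
```

```text
scene pts 689 across 0.30 fore 0.33 tcp(mixer) [-52.3 -43.4] force [ 0.7  0.2 -0.2] 0.5497274957149851 6.6
side pts 352 across 0.29 fore 0.32 tcp(mixer) [-53.1 -43.2] force [-0.7  0.2 -1.1] 0.22101273723387146 6.65
```

View pics/fin.png

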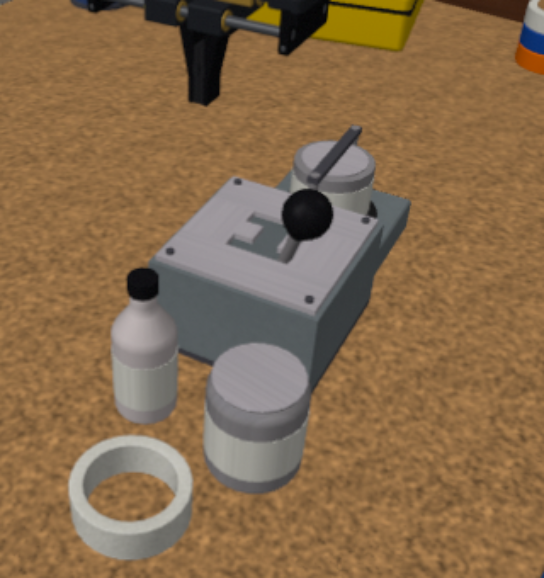

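The lever leans into the front right slot, with the knob at (307,215) in the crop. The tin, tape and bottle are where they stood and the gripper is clear.

```bash
python3 -c "
from rig import r
print(r.finish_job())"
```

```text
the job is handed in; nothing more can be done
None
```

The lever is in the third slot (front right), fully home against its stop, and the job is handed in.

The lever started in the left column at fore about 0, so it was already level with the crossbar and needed no push along that slot. With the fingers shut, I pushed the knob right through the crossbar to across 0.29. I then went round behind it and pushed it forward until the force rose to about 10 N at the stop.

**Last checks:** after backing off, the two cameras read across 0.30 and 0.29, and fore 0.33 and 0.32. They agree to about 0.01 rad, and the 0.33 is 0.01 above the nominal stop of 0.32. The gripper touches nothing. By eye in the last picture, the tin, tape and bottle have not moved; I did not measure their positions. The robot's clock was at about 6.7 s, and no check failed.

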